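# Index the power-meter arm onto the lens and start its lock screw by the thread drop

## Robot

A 7-joint arm with a two-finger parallel gripper is mounted at the origin on a cart in front of the work surface, level with it; the furniture and walls round the work are solid. World frame = base frame: x ahead of the robot, y to its left, z up, the work surface at z = 0. Lengths are in m, angles in rad, forces in N, time in s.
With the tool pointing down it reaches from about 0.425 to 0.875 m from the base axis. Payload 4.7 kg.
Tool frame: the origin (TCP) lies midway between the tips of the shut fingers; the grasp point (between the pads) lies 19 mm behind it; z points along the fingers, y is the line along which they close (so a half turn about z gives the same grasp; the last joint's range is limited). The gripper opens to 87 mm and grips with 3 to 60 N. Pads are 19 mm wide; open, the fingers measure 117 mm over their backs; the gripper's body (75 mm by 190 mm) begins 51 mm behind the grasp point.
Start: joints at [1.125, 0.321, -0.07, 1.45, 0.023, 1.371, -0.057], TCP at [0.288, -0.583, 0.223] pointing down, gripper open.
Joint ranges: [-2.86, 2.86], [-0.3, 2.09], [-1.38, 1.24], [0.06, 2.45], [-1.56, 4.7], [0.09, 2.05], [-2.69, 2.69]. Speed limits (rad/s): [2.57, 2.57, 3.14, 3.14, 3.14, 3.14, 3.14].

## Interface

Orientations are given as a rotation vector (axis times angle).
In Python, from bench import ctrl gives the robot as it stands. The module is installed in compiled form; this text tells all that it offers.
- The arm moves only by the shell command python3 -m handwheel 'ROWS' [FORCE]. ROWS is JSON, a list of rows, each a list of 7 numbers: the finger opening in m, from 0 to 0.087, then the shift along the tool's x, y, z in m, then the turn, a rotation vector about the tool's x, y, z in degrees. A call has 1 to 12 rows; each row shifts and turns the commanded pose from where the row before left it, along the tool's axes as they then stand; what a row does not reach is not made up. A row lasts 1/8 s, in which the tool goes at most 62.5 mm and 10.7 degrees, less where a joint would pass 70% of its speed; a pose out of reach is approached as far as the arm can. A call is refused whole if a number of a shift passes 0.0625 or a number of a turn 10.7, either way. A call with a gripper value outside its range is refused whole. The fingers move at their own pace and stop on an object; FORCE is the grip in N (left out, the last holds). Time passes only in rows, so rows that do not move let the fingers close. It gives the time, the measured TCP pose, the force, the opening and the grip force at its end, in the units of the state.
- ctrl.get_state(): the state, without advancing time (a new reading comes with each control period).
- ctrl.get_image(name): name is "scene" or "top" or "wrist"; returns (picture, depth): 384x512x3 uint8, blue, green, red; 384x512 float32, m along the optical axis (not along the pixel's ray), 0 where there is no reading.
- ctrl.camera_info(name): a dict with "intrinsics" (3x3 intrinsics, pixels), "R" (3x3) and "t" (3): a world point X has camera coordinates R X + t. Camera axes: x right, y down, z forward; pixel columns grow to the right and rows downward; lengths in m; the calibration is good to about 2 mm. A picture is of the moment at which its call begins: read the wrist's pose just before it. camera_info takes no time and is no camera call; for the wrist camera it gives the pose at the moment of the call.
- ctrl.close_job(): hands the job in; it is judged then, once.
The state is a dict: "time": time; "joint_positions": joint angles; "qd": joint speeds; "joint_torque": joint torques, N m; "position": TCP position; "tool_rot": TCP orientation; "ft_force": force on the tool from outside, world axes, zero at the start; "torque": the same for the moment, N m; "grip_width": opening from 0.0 (shut) to 1.0 (fully open); "grip_force": force on a finger pad.
Only numpy, scipy, OpenCV 4.12 (cv2) and the standard library are available. Lean on these libraries where they do the work, as an engineer would, in place of code of your own. Each camera call takes 0.05 s, during which the arm holds its last target. There are 200 camera calls.

## Task

Swing the arm of the indexing plate until the power-meter head it carries looks at the lens, where the lock screw's pilot falls into the threaded boss of that station. Then start the screw the careful way: turn its handwheel backward (anticlockwise seen from above) until the thread drops, and from there forward (clockwise) one full turn. Finish still holding the handwheel's grip, so that the aim can be checked before anything is tightened; do not touch the meter head or the lens, and leave the things lying about where they are.

Things in the scene. Friction and masses are not known exactly. Their poses are not given: they have to be found in the camera images.
- index_plate: black indexing plate bolted to the table; origin on the table under the arm's vertical pivot. A web 10 mm high runs along -x to a curved rail, 32 mm wide, 28 mm high, 165 mm from the pivot, with a round steel threaded boss (44 mm wide, as high as the rail, bore 16 mm) at each end, 0.32 rad either side of -x. x: from the rail through the pivot; y: to its left; z: up
- boss_left (a point): centre of the mouth (28 mm high) of the boss on the plate's +y side; the pilot sits in it at swing_arm = -0.32
- boss_right (a point): the same for the boss on the plate's -y side; swing_arm = +0.32
- swing_arm (a joint): angle of the aluminium arm about the pivot, rad, positive anticlockwise from above, +-0.45; 0: the arm lies along the plate's -x, over the middle of the rail. It carries the meter head on the pivot and the lock screw at its end, 165 mm out. It stays where it is left (friction 0.15 N m)
- bar_waist (a point): middle of the arm's free stretch, 75 mm from the pivot towards the screw, 38 mm above the table: the place to pinch the bar (24 mm wide, 12 mm thick, underside 32 mm above the table and 22 mm above the web) across its width
- meter_aim (a point): point on the arm's line 85 mm behind the pivot, on the side away from the screw: where the meter head looks. It lies over the lens when the arm is at the right station
- lens_mount: round lens in a black ring on a thin bright post, 32x35x106 mm, fixed to the table 85 mm from the pivot, at one of the two places that the meter can look at. Origin at its foot
- post_holder: black post holder with a bright post and a side knob, 32x42x72 mm, fixed at the other place. Origin at its foot
- lock_screw (a joint): turn of the lock screw and its handwheel in the arm, rad; grows clockwise seen from above (forward, tightening; right-hand thread). Turns without end and stays where it is left
- screw_depth (a joint): sinking of the captive screw, m: 0 with its pilot on the rail; 0.0105 to 0.0165 in a boss with the thread starts resting on one another (it climbs when turned backward); falls about 5.5 mm, to about 0.0165, where the starts pass, once a turn; from there 6 mm deeper per turn forward. Sinks by its weight (0.2 kg) unless held up
- screw_tip (a point): lowest point of the screw's round-nosed 14.8 mm pilot, on its axis, 165 mm from the pivot. Once started, the screw has 1.2 mm of play up and down; it comes to its stop at a depth of 26.5 mm
- wheel_hub (a point): centre of the top face of the handwheel's hub, on the screw's axis, 64 mm above screw_tip. The wheel is black, 70 mm across, hub 24 mm, 16 mm high
- grip_mid (a point): middle of the handwheel's upright revolving grip (black, 14.4 mm diameter, 41 mm long, turns freely on its own vertical pin), 30 mm from the screw's axis, 80.5 mm above screw_tip
- meter_head: the power-meter head on the arm's pivot, 32x61x103 mm, top 147 mm above the table: black disc on a bright post, looking away from the screw; not to be touched
- usb_stick: small black memory stick with a bright plug, 48 mm, loose on the table; leave alone
- tweezers: steel tweezers, 122 mm, loose on the table; leave alone
- fork_clamp: small black clamp, 52 mm, loose on the table; leave alone
Not all that is in view belongs to the job. What is meant by the lens_mount is not blue, and is the smaller of those in its own colour.

How it is judged:
By the outcome, as a careful person would: the job done as asked, in the order asked, and still so for the second after the job is handed in, while the arm keeps its last pose, push and grip.
It also fails if it takes over 72 s, if anything falls off the work surface, if the arm or the gripper's body presses on something with over 40 N, if the wrist force passes 120 N, or if a joint passes its speed limit or range.

## Working session

There is one attempt and no reset: what is moved stays moved. The work goes in short steps, Python scripts to look and compute and a shell command to move; the robot and the scene stay as the last step left them, time stands still between calls to the robot, and variables do not carry over. Pictures are saved under pics/ and viewed, at most 12 in all, crops included, and the job is handed in when it is done.

```bash
mkdir -p pics
cat > h.py <<'E'
import numpy as np, cv2
from bench import ctrl
from scipy.spatial.transform import Rotation as Ro
def cam(n):
    c=ctrl.camera_info(n); return np.array(c["intrinsics"]),np.array(c["R"]),np.array(c["t"])
def ray(c,u,v,z):
    K,R,t=c; d=R.T@np.linalg.inv(K)@[u,v,1]; o=-R.T@t; return o+d*(z-o[2])/d[2]
def cloud(c,D):
    K,R,t=c; v,u=np.mgrid[:D.shape[0],:D.shape[1]]
    P=np.stack([u,v,np.ones_like(u)],-1)@np.linalg.inv(K).T*D[...,None]
    return (P-t)@R
def proj(c,X):
    K,R,t=c; p=K@(R@np.array(X)+t); return p[:2]/p[2]
E
python3 - <<'E'
from h import *
for n in ("scene","top"):
    c=cam(n); im,D=ctrl.get_image(n); cv2.imwrite(f"pics/{n}0.png",im); np.savez(f"{n}0.npz",im=im,D=D)
    print(n,c[0][0,0],(-c[1].T@c[2]).round(3),c[1].round(2).tolist(),(D>0).mean())
s=ctrl.get_state();print(s)
E
```

```text
scene 374.8598734483886 [0.1   0.351 0.579] [[-0.8, -0.6, -0.0], [-0.31, 0.41, -0.86], [0.52, -0.68, -0.52]] 0.9962107340494791
top 435.0132387375098 [ 0.386 -0.264  1.114] [[0.0, -1.0, -0.0], [-0.99, -0.0, -0.17], [0.17, 0.0, -0.99]] 0.9960225423177084
{'time': 0.1, 'joint_positions': array([ 1.12508124,  0.32175161, -0.07008318,  1.45154388,  0.02258158,
        1.37078706, -0.05689722]), 'qd': array([-0.00056085,  0.00075962, -0.00044771, -0.00273587, -0.00024517,
       -0.00021533,  0.00062486]), 'joint_torque': array([-3.04339537e-04, -4.92572987e+01, -4.05975413e-01, -3.13398635e+01,
       -6.43715705e-02,  3.95003858e-02,  1.04766518e-04]), 'position': array([ 0.28820401, -0.58206925,  0.22157366]), 'tool_rot': array([-3.05732357e+00, -7.15594642e-01,  7.22802311e-04]), 'ft_force': array([-0.64491792, -0.22659552,  0.66707365]), 'torque': array([-0.04088218, -0.00896243,  0.01282409]), 'grip_force': 0.0, 'grip_width': 1.0018649027374047}
```

View pics/scene0.png

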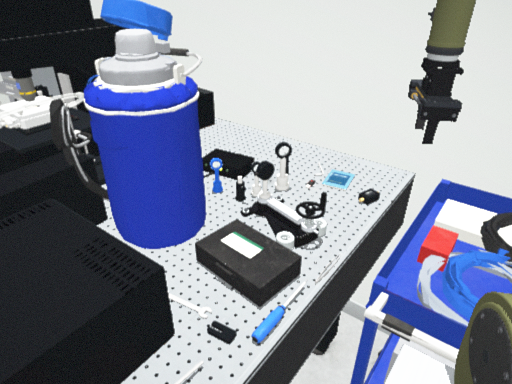

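View pics/top0.png

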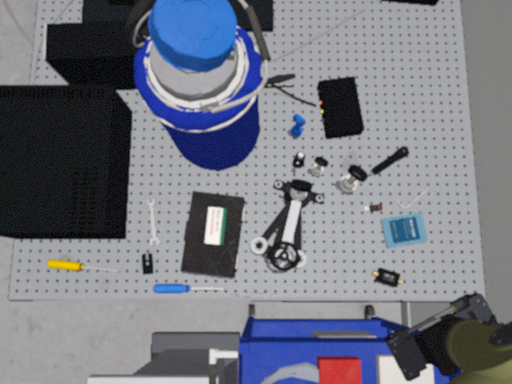

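The scene image shows the plate and arm at about (285,205), the handwheel at (312,210), a black ring lens at (284,150) and a blue decoy at (217,175). In the top view the pivot is near (300,190) and the wheel near (283,257). I'll zoom in on both.

Run:
```python
from h import *
a=np.load("top0.npz");b=np.load("scene0.npz")
A=cv2.resize(a["im"][110:280,240:375],None,fx=3,fy=3,interpolation=cv2.INTER_CUBIC)
B=cv2.resize(b["im"][130:255,190:340],None,fx=2.6,fy=2.6,interpolation=cv2.INTER_CUBIC)
o=np.zeros((600,800,3),np.uint8);o[:510,:405]=A;o[:B.shape[0],408:408+B.shape[1]]=B
cv2.imwrite("pics/zoom.png",o)
# height map from top
P=cloud(cam("top"),a["D"])
for n,(u0,u1,v0,v1) in dict(hub=(270,300,240,275),left=(250,270,236,256),right=(292,310,250,270),mh=(285,315,175,205),lensA=(310,330,150,178),lensB=(338,370,160,195),blk=(290,306,148,170)).items():
    Q=P[v0:v1,u0:u1].reshape(-1,3); m=Q[:,2]>0.02; Q=Q[m]; print(n,m.sum(),Q.mean(0).round(3),np.percentile(Q[:,2],[5,25,50,75,90,99]).round(3), Q[Q[:,2]>np.percentile(Q[:,2],90)].mean(0).round(3))
```

```text
hub 673 [ 0.438 -0.319  0.079] [0.027 0.044 0.086 0.089 0.093 0.131] [ 0.422 -0.326  0.17 ]
left 237 [ 0.463 -0.262  0.027] [0.023 0.026 0.028 0.029 0.03  0.032] [ 0.461 -0.263  0.031]
right 218 [ 0.43  -0.353  0.071] [0.024 0.027 0.029 0.088 0.126 0.947] [ 0.412 -0.329  0.263]
mh 434 [ 0.589 -0.353  0.108] [0.041 0.048 0.123 0.141 0.146 0.15 ] [ 0.578 -0.348  0.236]
lensA 178 [ 0.659 -0.407  0.083] [0.026 0.031 0.079 0.101 0.105 0.341] [ 0.632 -0.394  0.219]
lensB 398 [ 0.621 -0.483  0.113] [0.034 0.042 0.111 0.141 0.146 1.114] [ 0.591 -0.455  0.292]
blk 127 [ 0.677 -0.359  0.061] [0.03  0.047 0.053 0.056 0.072 0.076] [ 0.663 -0.355  0.154]
```

View pics/zoom.png

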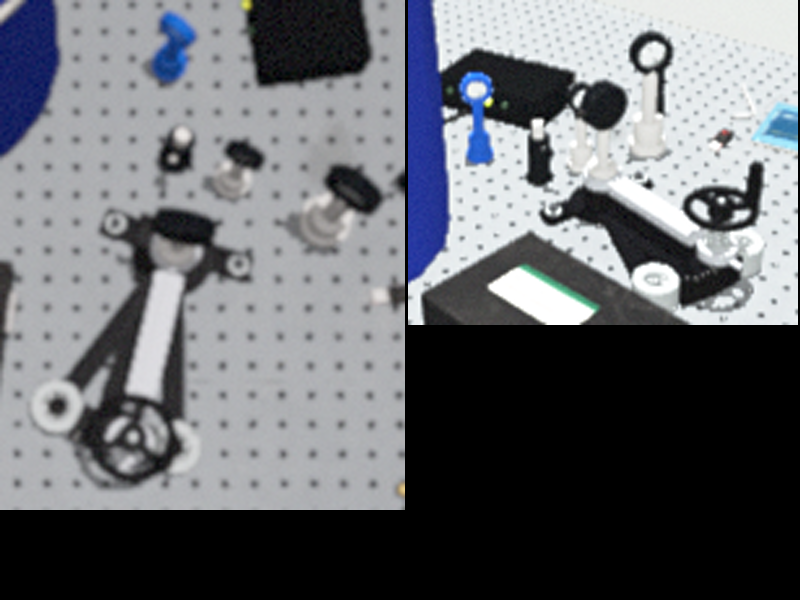

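The zoomed picture shows two black-ringed lenses. The smaller is at top-image (319,166) and about 0.106 m tall; the bigger is at (352,178) and about 0.146 m. The post holder is at (298,160), the left boss at (260,245), and the arm currently sits between the middle of the rail and the right boss.

Run:
```python
from h import *
a=np.load("top0.npz");im=a["im"];c=cam("top");P=cloud(c,a["D"])
g=im.min(2)
# bar: bright, height 0.038-0.05
m=((g>150)&(P[...,2]>0.036)&(P[...,2]<0.052)).astype(np.uint8); m[:195]=0;m[250:]=0;m[:,:275]=0;m[:,310:]=0
v,u=np.nonzero(m); Q=np.array([ray(c,x,y,0.044) for x,y in zip(u,v)])[:,:2]
l=cv2.fitLine(Q.astype(np.float32),cv2.DIST_HUBER,0,.001,.001).ravel(); print("bar",len(Q),l.round(4),np.degrees(np.arctan2(l[1],l[0])))
def blob(u0,u1,v0,v1,z,lo=150):
    k=np.zeros_like(g);k[v0:v1,u0:u1]=(g>lo)[v0:v1,u0:u1]&(P[v0:v1,u0:u1,2]>z-.008)&(P[v0:v1,u0:u1,2]<z+.008)
    q=cv2.findContours(k,cv2.RETR_EXTERNAL,cv2.CHAIN_APPROX_NONE)[0]; q=max(q,key=len)
    (x,y),r=cv2.minEnclosingCircle(q); return ray(c,x,y,z).round(4),r,len(q)
print("bossL",blob(248,274,233,259,.028))
for n,u,v in(("lens foot base",317,168),("holder",298,160)): print(n,ray(c,u,v,.03))
# lens: points high
for n,b in dict(A=(308,332,150,178),H=(288,307,145,172),M=(285,315,175,205)).items():
    Q=P[b[2]:b[3],b[0]:b[1]].reshape(-1,3);Q=Q[(Q[:,2]>.045)&(Q[:,2]<.16)];print(n,np.median(Q,0).round(3),Q.min(0).round(3),Q.max(0).round(3))
K,R,t=cam("wrist");s=ctrl.get_state();T=Ro.from_rotvec(s["tool_rot"]).as_matrix();print("wrist cam in tool",(T.T@(-R.T@t-s["position"])).round(3),(R@T).round(2).tolist(),K[0,0]);print(T.round(3).tolist())
# wheel: z>.08
w=((P[...,2]>.08)&(P[...,2]<.1)&(g<90));w[:235]=0;w[280:]=0;w[:,:262]=0;w[:,312:]=0
q=np.argwhere(w);(x,y),r=cv2.minEnclosingCircle(q[:,::-1].astype(np.float32).copy());print("wheel",x,y,r,ray(c,x,y,.088))
w=((P[...,2]>.1)&(P[...,2]<.14));w[:235]=0;w[280:]=0;w[:,:262]=0;w[:,312:]=0;print("grip",P[w].mean(0),P[w].max(0),w.sum())
```

```text
bar 415 [ 0.9689 -0.2473  0.5266 -0.3401] -14.319229
bossL (array([ 0.4657, -0.2575,  0.028 ]), 8.698636054992676, 47)
lens foot base [ 0.66379437 -0.4064723   0.03      ]
holder [ 0.68487932 -0.35804039  0.03      ]
A [ 0.662 -0.409  0.096] [ 0.652 -0.425  0.047] [ 0.676 -0.394  0.11 ]
H [ 0.681 -0.359  0.054] [ 0.661 -0.374  0.046] [ 0.697 -0.346  0.076]
M [ 0.593 -0.354  0.13 ] [ 0.567 -0.381  0.045] [ 0.611 -0.323  0.15 ]
wrist cam in tool [ 0.082 -0.    -0.161] [[-0.0, 1.0, 0.0], [-0.96, -0.0, -0.29], [-0.29, -0.0, 0.96]] 344.3389972758883
[[0.896, 0.444, -0.001], [0.444, -0.896, 0.001], [-0.0, -0.002, -1.0]]
wheel 284.1678771972656 255.76353454589844 14.834120750427246 [ 0.43714602 -0.31776365  0.088     ]
grip [ 0.41635898 -0.33861884  0.12411865] [ 0.4236224  -0.33250748  0.13263382] 37
```

```bash
python3 -m handwheel '[[0.06,0.053,-0.0187,0,0,0,0],[0.06,0.053,-0.0187,0,0,0,0],[0.06,0.053,-0.0187,0,0,0,0],[0.06,0.053,-0.0187,0,0,0,0],[0.06,0.053,-0.0187,0,0,0,0],[0.06,0.053,-0.0187,0,0,0,0],[0.06,0,0,0,0,0,-10.7],[0.06,0,0,0,0,0,-10.7],[0.06,0,0,0,0,0,-10.7],[0.06,0,0,0,0,0,-10.7]]' && python3 -m handwheel '[[0.06,0,0,0,0,0,-10.7],[0.06,0,0,0,0,0,-10.7],[0.06,0,0,0,0,0,-10.7],[0.06,0,0,0,0,0,-10.7],[0.06,0,0,0,0,0,-10.7],[0.06,0,0,0,0,0,-10.7],[0.06,0,0,0,0,0,-10.7],[0.06,0,0,0,0,0,-10.7],[0.06,0,0,0,0,0,-10.7],[0.06,0,0,0,0,0,0]]'
python3 - <<'E'
from h import *
s=ctrl.get_state();T=Ro.from_rotvec(s["tool_rot"]).as_matrix();print(s["position"],T.round(3).tolist(),s["joint_positions"].round(2))
c=cam("wrist");im,D=ctrl.get_image("wrist");np.savez("w1.npz",im=im,D=D,K=c[0],R=c[1],t=c[2]);cv2.imwrite("pics/w1.png",im)
for X in((.597,-.3585,.044),(.5243,-.34,.044),(.437,-.3178,.092),(.4657,-.2575,.028)):print(X,proj(c,X).round())
E
```

```text
time: 1.35
position: [0.5233, -0.3406, 0.2219]
tool_rot: [-2.58, -1.79, 0.001]
ft_force: [0.0, 0.4, 1.1]
grip_width: 0.689
grip_force: 0.0
time: 2.6
position: [0.5233, -0.3408, 0.222]
tool_rot: [-0.401, -3.115, -0.001]
ft_force: [0.6, 0.6, -0.3]
grip_width: 0.69
grip_force: 0.0
[ 0.52330568 -0.34078868  0.22201655] [[-0.967, 0.253, -0.001], [0.253, 0.967, 0.001], [0.001, 0.0, -1.0]] [ 0.99  0.32 -0.56  1.5   0.17  1.37  1.73]
(0.597, -0.3585, 0.044) [262. 237.]
(0.5243, -0.34, 0.044) [261. 169.]
(0.437, -0.3178, 0.092) [260.  73.]
(0.4657, -0.2575, 0.028) [327.  88.]
```

View pics/w1.png

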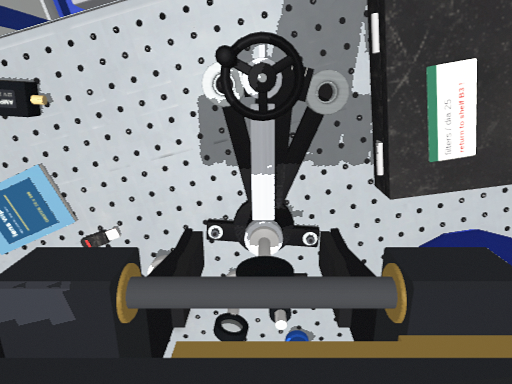

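The wrist view agrees with my estimates: pivot at (264,238), hub (262,77), left boss (327,92), grip (228,56). I'll descend and pinch the bar.

```bash
python3 -m handwheel '[[0.06,0,0,0.05,0,0,0],[0.06,0,0,0.05,0,0,0],[0.06,0,0,0.05,0,0,0],[0.06,0,0,0.045,0,0,0],[0.06,0,0,0.008,0,0,0],[0.02,0,0,0,0,0,0],[0.02,0,0,0,0,0,0],[0.015,0,0,0,0,0,0],[0.015,0,0,0,0,0,0]]' 15
cat > wd.py <<'E'
from h import *
# wheel/hub measurement from the wrist camera
def look(save=None):
    c=cam("wrist");s=ctrl.get_state();im,D=ctrl.get_image("wrist")
    if save: np.savez(save+".npz",im=im,D=D,K=c[0],R=c[1],t=c[2]);cv2.imwrite("pics/"+save+".png",im)
    return c,s,im,D,cloud(c,D)
E
python3 - <<'E'
from wd import *
c,s,im,D,P=look("w2");print(s["position"],s["grip_force"],s["ft_force"])
for X in((.437,-.3178,.092),(.416,-.3386,.129)):print(proj(c,X).round())
p=proj(c,(.437,-.3178,.092)).astype(int);print(P[p[1]-4:p[1]+5:4,p[0]-4:p[0]+5:4].round(4).tolist())
E
```

```text
time: 3.78
position: [0.5241, -0.3413, 0.0206]
tool_rot: [0.398, 3.115, -0.002]
ft_force: [0.7, -0.4, -0.5]
grip_width: 0.319
grip_force: 0.0
[ 0.52409424 -0.34130965  0.02064773] 0.0 [ 0.66576841 -0.35591435 -0.47156019]
[261.  42.]
[  59. -122.]
[[[0.4355, -0.3187, 0.0909], [0.4359, -0.3177, 0.0916], [0.4359, -0.3168, 0.0901]], [[0.4365, -0.3189, 0.0918], [0.4365, -0.3179, 0.0898], [0.437, -0.317, 0.0916]], [[0.4374, -0.3191, 0.0919], [0.4376, -0.3182, 0.0918], [0.4378, -0.3173, 0.0914]]]
```

View pics/w2.png

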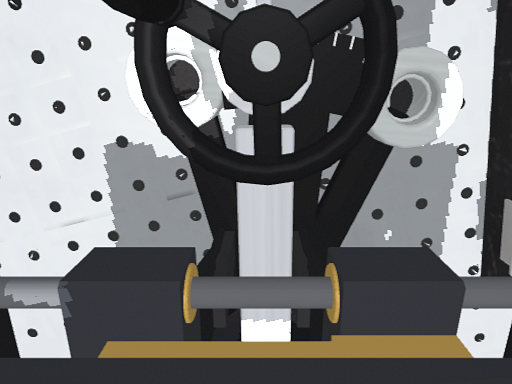

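The close view shows the bar between the fingers at columns 240–292, the hub at (266,56), the left boss bore at (408,95) and the right one at (183,80). Next I'll close and swing.

```bash
python3 -m handwheel '[[0.015,0,0,0,0,0,0],[0.015,0,0,0,0,0,0],[0.015,0,0,0.0015,0,0,0],[0.015,0,0.00305,0,0,0,2.33],[0.015,0,0.00305,0,0,0,2.33],[0.015,0,0.00305,0,0,0,2.33],[0.015,0,0.00305,0,0,0,2.33],[0.015,0,0.00305,0,0,0,2.33],[0.015,0,0.00305,0,0,0,2.33]]' 15 && python3 -m handwheel '[[0.015,-0.0001,0.00305,0,0,0,2.33],[0.015,-0.0001,0.00305,0,0,0,2.33],[0.015,0,0.0012,0,0,0,0.9],[0.015,0,0,0,0,0,0]]'
python3 - <<'E'
from wd import *
c,s,im,D,P=look("w3");print(s["position"],s["grip_force"],s["ft_force"])
T=Ro.from_rotvec(s["tool_rot"]).as_matrix();print(np.degrees(np.arctan2(T[1,0],T[0,0])))
print(P[40:75:8,250:285:8,2].round(4)); print(P[56,266])
E
```

```text
time: 4.95
position: [0.5303, -0.3243, 0.0203]
tool_rot: [0.774, 3.044, -0.003]
ft_force: [-4.4, 2.6, 13.1]
grip_width: 0.278
grip_force: 15.3
time: 5.45
position: [0.5341, -0.3175, 0.0203]
tool_rot: [0.919, 3.004, -0.002]
ft_force: [-4.7, 3.0, 13.8]
grip_width: 0.278
grip_force: 15.1
[ 0.53408887 -0.3175324   0.02027215] 15.129267277461622 [-4.72841205  2.98438903 13.84184174]
145.97169319905126
[[0.0915 0.0897 0.0901 0.0926 0.0901]
 [0.091  0.0923 0.0903 0.0917 0.0905]
 [0.0911 0.0924 0.0904 0.0911 0.091 ]
 [0.0918 0.0915 0.0906 0.0905 0.0903]
 [0.0913 0.0896 0.0907 0.0919 0.0907]]
[ 0.46298112 -0.2667376   0.09044462]
```

View pics/w3.png

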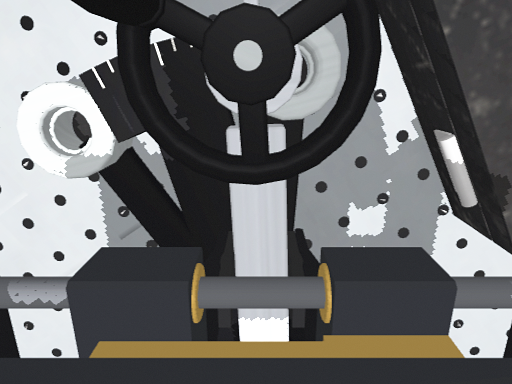

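The bar is pinched. The hub is now at (247,56) and the left bore at about (305,70), so roughly 3.3° remain. I'll relieve the down-push and go on in small steps, watching the hub height.

```bash
cat > hub.py <<'E'
from wd import *
import sys
c,s,im,D,P=look()
z=np.median(P[42:70,236:262,2]);print("hub z",z.round(4),s["ft_force"].round(1),s["position"].round(4))
sys.exit(z<0.086)
E
python3 -m handwheel '[[0.015,0,0,-0.0015,0,0,0],[0.015,0,0.0024,0,0,0,1.8],[0.015,0,0,0,0,0,0]]' && python3 hub.py && python3 -m handwheel '[[0.015,0,0.0008,0,0,0,0.6],[0.015,0,0,0,0,0,0]]' && python3 hub.py && python3 -m handwheel '[[0.015,0,0.0006,0,0,0,0.4],[0.015,0,0,0,0,0,0]]' && python3 hub.py && python3 -m handwheel '[[0.015,0,0.0006,0,0,0,0.4],[0.015,0,0,0,0,0,0]]' && python3 hub.py && python3 -m handwheel '[[0.015,0,0.0006,0,0,0,0.4],[0.015,0,0,0,0,0,0]]' && python3 hub.py && python3 -m handwheel '[[0.015,0,0.0006,0,0,0,0.4],[0.015,0,0,0,0,0,0]]' && python3 hub.py
```

```text
time: 5.88
position: [0.5356, -0.3151, 0.0203]
tool_rot: [0.968, 2.988, -0.0]
ft_force: [-1.6, 3.1, 7.3]
grip_width: 0.278
grip_force: 15.0
hub z 0.0916 [-1.6  3.1  7.3] [ 0.5356 -0.3151  0.0203]False
```

```bash
sed -i 's/sys.exit(z<0.086)/sys.exit(int(z<0.086))/' hub.py
 python3 -m handwheel '[[0.015,0,0.0008,-0.001,0,0,0.6],[0.015,0,0,0,0,0,0]]' && python3 hub.py && python3 -m handwheel '[[0.015,0,0.0006,0,0,0,0.4],[0.015,0,0,0,0,0,0]]' && python3 hub.py && python3 -m handwheel '[[0.015,0,0.0006,0,0,0,0.4],[0.015,0,0,0,0,0,0]]' && python3 hub.py && python3 -m handwheel '[[0.015,0,0.0006,0,0,0,0.4],[0.015,0,0,0,0,0,0]]' && python3 hub.py && python3 -m handwheel '[[0.015,0,0.0006,0,0,0,0.4],[0.015,0,0,0,0,0,0]]' && python3 hub.py
```

```text
time: 6.18
position: [0.5358, -0.3149, 0.0204]
tool_rot: [0.984, 2.983, -0.0]
ft_force: [0.2, 0.3, 2.0]
grip_width: 0.273
grip_force: 15.2
hub z 0.0916 [0.2 0.3 2. ] [ 0.5358 -0.3149  0.0204]
time: 6.48
position: [0.5362, -0.3142, 0.0204]
tool_rot: [0.994, 2.98, 0.0]
ft_force: [1.2, 1.1, 0.8]
grip_width: 0.274
grip_force: 15.1
hub z 0.0915 [1.2 1.1 0.8] [ 0.5362 -0.3142  0.0204]
time: 6.78
position: [0.5365, -0.3138, 0.0204]
tool_rot: [1.005, 2.976, 0.0]
ft_force: [2.8, 1.9, -1.3]
grip_width: 0.281
grip_force: 15.1
hub z 0.0911 [ 2.8  1.9 -1.3] [ 0.5365 -0.3138  0.0204]
time: 7.08
position: [0.5369, -0.3132, 0.0204]
tool_rot: [1.015, 2.973, 0.0]
ft_force: [3.5, 1.4, -1.4]
grip_width: 0.275
grip_force: 15.1
hub z 0.0904 [ 3.5  1.4 -1.4] [ 0.5369 -0.3132  0.0204]
time: 7.38
position: [0.5377, -0.3121, 0.0204]
tool_rot: [1.025, 2.969, 0.002]
ft_force: [5.0, 3.4, -3.0]
grip_width: 0.275
grip_force: 14.8
hub z 0.0867 [ 5.   3.4 -3. ] [ 0.5377 -0.3121  0.0204]
```

```bash
sed -i 's/z<0.086/z<0.082/' hub.py
 python3 -m handwheel '[[0.015,-0.001,0.0005,0,0,0,0.3],[0.015,0,0,0,0,0,0]]' && python3 hub.py && python3 -m handwheel '[[0.015,0,0.0004,0,0,0,0.3],[0.015,0,0,0,0,0,0]]' && python3 hub.py && python3 -m handwheel '[[0.015,0,0.0004,0,0,0,0.3],[0.015,0,0,0,0,0,0]]' && python3 hub.py && python3 -m handwheel '[[0.015,0,0.0004,0,0,0,0.3],[0.015,0,0,0,0,0,0]]' && python3 hub.py
```

```text
time: 7.68
position: [0.538, -0.3118, 0.0204]
tool_rot: [-1.032, -2.965, -0.002]
ft_force: [1.0, 5.8, 1.2]
grip_width: 0.273
grip_force: 14.9
hub z 0.0799 [1.  5.8 1.2] [ 0.538  -0.3118  0.0204]
```

The pilot is in the boss: the hub dropped to z 0.080. Now I'll release, rise and locate the grip.

```bash
python3 -m handwheel '[[0.03,0,0,0,0,0,0],[0.06,0,0,0,0,0,0],[0.06,0,0,0,0,0,0],[0.06,0,0,-0.055,0,0,0],[0.06,0,0,-0.055,0,0,0],[0.06,0,0,-0.055,0,0,0],[0.06,0,0,0,0,0,0]]'
python3 - <<'E'
from wd import *
c,s,im,D,P=look("w4");print(s["position"],s["joint_positions"].round(2))
T=Ro.from_rotvec(s["tool_rot"]).as_matrix();print(np.degrees(np.arctan2(T[1,0],T[0,0])))
for X in((.4657,-.2575,.08),(.438,-.269,.117)):print(proj(c,X).round())
r=np.hypot(P[...,0]-.4657,P[...,1]+.2575)
m=(r<.05)&(P[...,2]>.095)&(P[...,2]<.13);print("grip",m.sum(),np.median(P[m],0).round(4),P[m].max(0).round(4),P[m].min(0).round(4))
m=(r<.05)&(P[...,2]>.070)&(P[...,2]<.09);q=np.argwhere(m)[:,::-1].astype(np.float32);(x,y),R_=cv2.minEnclosingCircle(q.copy());print("wheel",x,y,R_,ray(c,x,y,.072),P[m].mean(0))
E
```

```text
time: 8.6
position: [0.5409, -0.3153, 0.1917]
tool_rot: [1.031, 2.957, -0.005]
ft_force: [0.1, -0.6, -0.9]
grip_width: 0.684
grip_force: 0.0
[ 0.54091413 -0.31534187  0.19169084] [ 0.88  0.32 -0.48  1.55  0.15  1.3   1.27]
141.54633213107118
[258.  63.]
[215.  35.]
grip 472 [ 0.4432 -0.2698  0.1149] [ 0.4492 -0.263   0.1186] [ 0.4349 -0.2769  0.0952]
wheel 260.0 65.5 48.59279251098633 [ 0.46798536 -0.2569684   0.072     ] [ 0.4698307  -0.25632745  0.07572244]
```

View pics/w4.png

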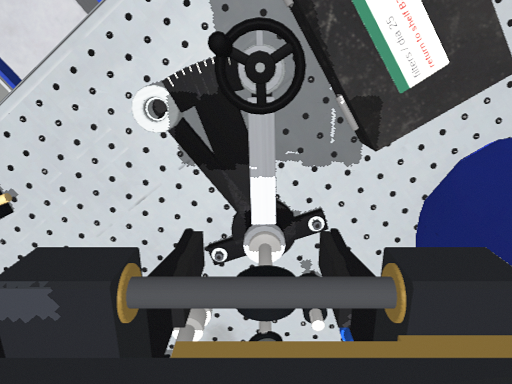

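The arm stands over the left boss with the hub at (260,67), the grip top at (219,42) and the meter facing the small lens at (265,340). I'll compute hub, grip and the shift needed.

Run:
```python
from h import *
w=np.load("w4.npz");c=(w["K"],w["R"],w["t"])
h=ray(c,260,67,.080);g=ray(c,219,42,.1165);d=(g-h)[:2];print(h,g,np.hypot(*d),np.degrees(np.arctan2(d[1],d[0])))
a=np.degrees(np.arctan2(d[1],d[0]));g2=h[:2]+.03*d/np.hypot(*d)
s=ctrl.get_state();T=Ro.from_rotvec(s["tool_rot"]).as_matrix()
print("tool shift",T.T@(np.r_[g2,.19]-s["position"]),"turn cw",141.55-(a+180))
```

```text
[ 0.46906436 -0.25780799  0.08      ] [ 0.44237473 -0.26957493  0.1165    ] 0.029168422787178662 -156.20824642973813
tool shift [ 0.10428127 -0.02569438 -0.00209656] turn cw 117.75824642973814
```

```bash
python3 -m handwheel '[[0.04,0.0522,-0.0128,0,0,0,0],[0.04,0.0522,-0.0128,0,0,0,10.7],[0.04,0,0,0,0,0,10.7],[0.04,0,0,0,0,0,10.7],[0.04,0,0,0,0,0,10.7],[0.04,0,0,0,0,0,10.7],[0.04,0,0,0,0,0,10.7],[0.04,0,0,0,0,0,10.7],[0.04,0,0,0,0,0,10.7],[0.04,0,0,0,0,0,10.7],[0.04,0,0,0,0,0,10.7],[0.04,0,0,0,0,0,10.7]]' && python3 -m handwheel '[[0.04,0,0,0,0,0,0]]'
python3 - <<'E'
from wd import *
c,s,im,D,P=look("w5");print(s["joint_positions"].round(2))
T=Ro.from_rotvec(s["tool_rot"]).as_matrix();print(np.degrees(np.arctan2(T[1,0],T[0,0])),T[:,2])
h=np.array([.469,-.2578]);r=np.hypot(P[...,0]-h[0],P[...,1]-h[1])
m=(r<.05)&(P[...,2]>.108)&(P[...,2]<.13);q=np.argwhere(m)[:,::-1].astype(np.float32);(x,y),R_=cv2.minEnclosingCircle(q.copy());print("grip",m.sum(),x,y,R_,ray(c,x,y,.1165))
for X in((*h,.08),(.4416,-.2699,.1165)):print(proj(c,X).round())
E
```

```text
time: 10.15
position: [0.4392, -0.2685, 0.1838]
tool_rot: [-3.074, -0.64, 0.004]
ft_force: [-0.4, 0.1, -0.7]
grip_width: 0.46
grip_force: 0.0
time: 10.28
position: [0.4394, -0.2684, 0.1842]
tool_rot: [-3.072, -0.653, 0.003]
ft_force: [-0.1, -1.1, -0.2]
grip_width: 0.461
grip_force: 0.0
[ 0.88  0.08 -0.4   1.82  0.03  1.25 -0.68]
23.98682870804603 [-2.23336281e-03  9.81136771e-04 -9.99997025e-01]
grip 298 265.770263671875 201.6351318359375 9.865248680114746 [ 0.4438135  -0.26972517  0.1165    ]
[265. 153.]
[265. 204.]
```

View pics/w5.png

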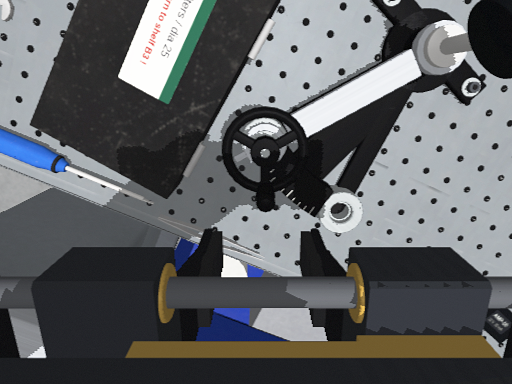

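The grip top is at (265,202) and the hub at (265,154), both in line with the tool's x. Descending and caging the grip.

```bash
cat > hz.py <<'E'
from wd import *
import sys
h=np.array([.469,-.2578]); lo=float(sys.argv[1]) if len(sys.argv)>1 else 0
c,s,im,D,P=look(sys.argv[2] if len(sys.argv)>2 else None)
r=np.hypot(P[...,0]-h[0],P[...,1]-h[1]); m=(r<.009)&(P[...,2]>.055)&(P[...,2]<.095)
z=np.median(P[m][:,2])
# grip: upper part of the picture cloud near the hub
T=Ro.from_rotvec(s["tool_rot"]).as_matrix();d=s["position"][:2]-h
print("  HUB z %.4f n%d toolx %.1f tcp-ang %.1f r %.4f f"%(z,m.sum(),np.degrees(np.arctan2(T[1,0],T[0,0])),np.degrees(np.arctan2(d[1],d[0])),np.hypot(*d)),s["ft_force"].round(1),"w %.4f"%(s["grip_width"]*.087),"j7 %.2f"%s["joint_positions"][6])
sys.exit(int(z<lo))
E
python3 -m handwheel '[[0.04,0.0014,0.0023,0,0,0,0],[0.04,0,0,0.045,0,0,0],[0.04,0,0,0.045,0,0,0],[0.04,0,0,0.01,0,0,0],[0.018,0,0,0,0,0,0],[0.018,0,0,0,0,0,0],[0.018,0,0,0,0,0,0],[0.018,0,0,0,0,0,0]]' 5 && python3 hz.py 0 w6
```

```text
time: 11.32
position: [0.4432, -0.2703, 0.0865]
tool_rot: [3.072, 0.65, 0.002]
ft_force: [0.2, -0.4, -0.6]
grip_width: 0.218
grip_force: 0.0
  HUB z 0.0796 n913 toolx 23.9 tcp-ang -154.1 r 0.0287 f [ 0.2 -0.4 -0.6] w 0.0190 j7 -0.72
```

View pics/w6.png

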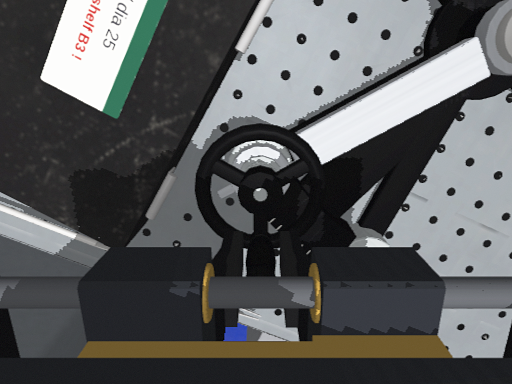

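Caged: the grip is between the fingers at (262,240) and the hub at (260,194). I'll turn backward in 20° steps, stopping when the hub drops.

```bash
exec 2>&1; 
python3 -m handwheel '[[0.018,0.0005,0.0052,0,0,0,-10],[0.018,0.0005,0.0052,0,0,0,-10]]' >/dev/null && python3 hz.py 0.0775 && python3 -m handwheel '[[0.018,0.0005,0.0052,0,0,0,-10],[0.018,0.0005,0.0052,0,0,0,-10]]' >/dev/null && python3 hz.py 0.0775 && python3 -m handwheel '[[0.018,0.0005,0.0052,0,0,0,-10],[0.018,0.0005,0.0052,0,0,0,-10]]' >/dev/null && python3 hz.py 0.0775 && python3 -m handwheel '[[0.018,0.0005,0.0052,0,0,0,-10],[0.018,0.0005,0.0052,0,0,0,-10]]' >/dev/null && python3 hz.py 0.0775 && python3 -m handwheel '[[0.018,0.0005,0.0052,0,0,0,-10],[0.018,0.0005,0.0052,0,0,0,-10]]' >/dev/null && python3 hz.py 0.0775
```

```text
HUB z 0.0797 n930 toolx 44.2 tcp-ang -135.1 r 0.0291 f [-0.9  0.8  1. ] w 0.0179 j7 -0.37
  HUB z 0.0801 n923 toolx 64.1 tcp-ang -114.7 r 0.0294 f [-1.4  0.7  0.6] w 0.0184 j7 -0.04
  HUB z 0.0803 n932 toolx 83.9 tcp-ang -94.6 r 0.0298 f [-1.3 -0.1  0.4] w 0.0180 j7 0.29
  HUB z 0.0804 n951 toolx 103.8 tcp-ang -74.6 r 0.0301 f [-1.1  0.3  0. ] w 0.0181 j7 0.60
  HUB z 0.0753 n899 toolx 123.7 tcp-ang -54.9 r 0.0303 f [-1.5 -0.3 -0.1] w 0.0178 j7 0.92
```

The thread dropped by 5 mm between 80° and 100° of backward turn. Now forward half a turn, sinking with it.

```bash
exec 2>&1; 
python3 -m handwheel '[[0.018,0.0005,-0.0052,0.0004,0,0,10],[0.018,0.0005,-0.0052,0.0004,0,0,10],[0.018,0.0005,-0.0052,0.0004,0,0,10],[0.018,0.0005,-0.0052,0.0004,0,0,10],[0.018,0.0005,-0.0052,0.0004,0,0,10],[0.018,0.0005,-0.0052,0.0004,0,0,10]]' >/dev/null && python3 hz.py && python3 -m handwheel '[[0.018,0.0005,-0.0052,0.0004,0,0,10],[0.018,0.0005,-0.0052,0.0004,0,0,10],[0.018,0.0005,-0.0052,0.0004,0,0,10],[0.018,0.0005,-0.0052,0.0004,0,0,10],[0.018,0.0005,-0.0052,0.0004,0,0,10],[0.018,0.0005,-0.0052,0.0004,0,0,10]]' >/dev/null && python3 hz.py && python3 -m handwheel '[[0.018,0.0005,-0.0052,0.0004,0,0,10],[0.018,0.0005,-0.0052,0.0004,0,0,10],[0.018,0.0005,-0.0052,0.0004,0,0,10],[0.018,0.0005,-0.0052,0.0004,0,0,10],[0.018,0.0005,-0.0052,0.0004,0,0,10],[0.018,0.0005,-0.0052,0.0004,0,0,10]]' && python3 hz.py 0 w7
```

```text
HUB z 0.0744 n898 toolx 63.0 tcp-ang -113.6 r 0.0291 f [ 0.6 -0.5  0.6] w 0.0181 j7 -0.06
  HUB z 0.0733 n910 toolx 3.3 tcp-ang -176.6 r 0.0285 f [-0.  -0.7  1.1] w 0.0176 j7 -1.09
time: 15.22
position: [0.4538, -0.2325, 0.0785]
tool_rot: [2.767, -1.486, 0.0]
ft_force: [-0.4, -0.4, 0.4]
grip_width: 0.202
grip_force: 0.4
  HUB z 0.0723 n939 toolx -56.5 tcp-ang 121.0 r 0.0295 f [-0.4 -0.4  0.4] w 0.0176 j7 -2.18
```

View pics/w7.png

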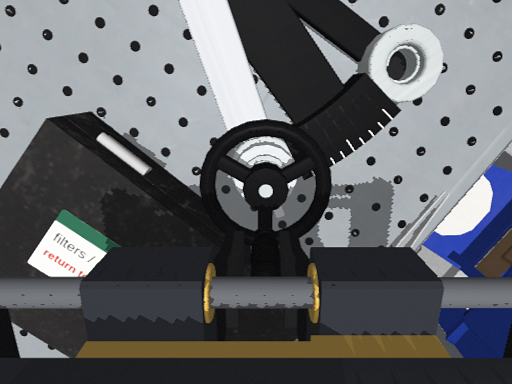

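The thread is engaged: the hub is at (265,190), sinking 1 mm per 60°. Wrist range is nearly used up, so I'll open, turn the tool half a turn round the grip and continue.

```bash
exec 2>&1; 
python3 -m handwheel '[[0.036,0,0,0,0,0,0],[0.036,0,0,0,0,0,0],[0.036,0,0,0,0,0,-10.6],[0.036,0,0,0,0,0,-10.6],[0.036,0,0,0,0,0,-10.6],[0.036,0,0,0,0,0,-10.6],[0.036,0,0,0,0,0,-10.6],[0.036,0,0,0,0,0,-10.6],[0.036,0,0,0,0,0,-10.6],[0.036,0,0,0,0,0,-10.6],[0.036,0,0,0,0,0,-10.6]]' && python3 -m handwheel '[[0.036,0,0,0,0,0,-10.6],[0.036,0,0,0,0,0,-10.6],[0.036,0,0,0,0,0,-10.6],[0.036,0,0,0,0,0,-10.6],[0.036,0,0,0,0,0,-10.6],[0.036,0,0,0,0,0,-10.6],[0.036,0,0,0,0,0,-10.6],[0.036,0,0,0,0,0,-10.6],[0.018,0,0,0,0,0,0],[0.018,0,0,0,0,0,0],[0.018,0,0,0,0,0,0]]' && python3 hz.py 0 w8
```

```text
time: 16.65
position: [0.4537, -0.2325, 0.0784]
tool_rot: [2.955, 1.067, -0.0]
ft_force: [-0.2, 0.1, 0.2]
grip_width: 0.412
grip_force: 0.0
time: 18.02
position: [0.4539, -0.2323, 0.0784]
tool_rot: [1.474, 2.774, -0.0]
ft_force: [-0.6, -0.1, 0.1]
grip_width: 0.225
grip_force: 0.0
  return _methods._mean(a, axis=axis, dtype=dtype,
  ret = ret.dtype.type(ret / rcount)
  HUB z nan n0 toolx 124.0 tcp-ang 120.7 r 0.0296 f [-0.6 -0.1  0.1] w 0.0196 j7 0.91
```

View pics/w8.png

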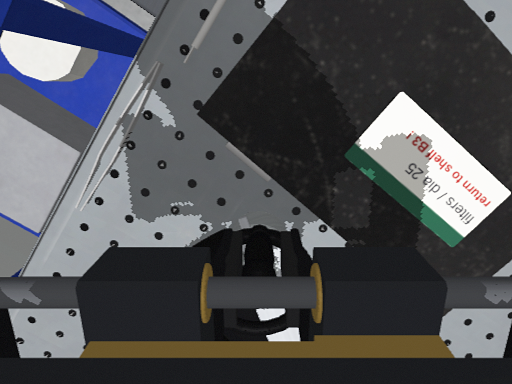

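The grip is again between the fingers, at (260,250). Now the remaining 189°, then clamp.

```bash
exec 2>/dev/null; 
python3 -m handwheel '[[0.018,0,0,0,0,0,3],[0.018,-0.0005,0.0052,0.0002,0,0,10],[0.018,-0.0005,0.0052,0.0002,0,0,10],[0.018,-0.0005,0.0052,0.0002,0,0,10],[0.018,-0.0005,0.0052,0.0002,0,0,10],[0.018,-0.0005,0.0052,0.0002,0,0,10],[0.018,-0.0005,0.0052,0.0002,0,0,10],[0.018,-0.0005,0.0052,0.0002,0,0,10],[0.018,-0.0005,0.0052,0.0002,0,0,10],[0.018,-0.0005,0.0052,0.0002,0,0,10]]' && python3 hz.py; python3 -m handwheel '[[0.018,-0.0005,0.0052,0.0002,0,0,10],[0.018,-0.0005,0.0052,0.0002,0,0,10],[0.018,-0.0005,0.0052,0.0002,0,0,10],[0.018,-0.0005,0.0052,0.0002,0,0,10],[0.018,-0.0005,0.0052,0.0002,0,0,10],[0.018,-0.0005,0.0052,0.0002,0,0,10],[0.018,-0.0005,0.0052,0.0002,0,0,10],[0.018,-0.0005,0.0052,0.0002,0,0,10],[0.018,-0.0005,0.0052,0.0002,0,0,10]]' && python3 hz.py
python3 - <<'E'
from h import *
# where is the wheel in the other cameras?
for n in ("scene","top"):
    c=cam(n);im,D=ctrl.get_image(n);np.savez(n+"1.npz",im=im,D=D);P=cloud(c,D)
    r=np.hypot(P[...,0]-.469,P[...,1]+.2578);m=(r<.04)&(P[...,2]>.05)&(P[...,2]<.08);print(n,m.sum(),np.percentile(P[m][:,2],[5,50,75,90,95]).round(4) if m.any() else 0)
    m&=r<.009;print(m.sum(),np.median(P[m][:,2]) if m.any() else 0)
E
```

```text
time: 19.32
position: [0.495, -0.2425, 0.0765]
tool_rot: [-3.029, -0.833, 0.001]
ft_force: [-0.7, 0.6, 0.2]
grip_width: 0.207
grip_force: 0.4
  HUB z 0.0714 n5 toolx 30.8 tcp-ang 30.6 r 0.0301 f [-0.7  0.6  0.2] w 0.0180 j7 -0.72
time: 20.5
position: [0.4848, -0.2837, 0.0749]
tool_rot: [-2.733, 1.549, -0.001]
ft_force: [0.7, -0.0, 0.5]
grip_width: 0.21
grip_force: 0.4
  HUB z nan n0 toolx -59.1 tcp-ang -58.5 r 0.0303 f [ 0.7 -0.   0.5] w 0.0182 j7 -2.16
scene 410 [0.0604 0.0668 0.0685 0.0721 0.0747]
32 0.0715215729614877
top 0 0
0 0
```

```bash
exec 2>/dev/null; 
python3 -m handwheel '[[0.018,-0.0005,0.0052,0.0002,0,0,10],[0.018,0,0.0006,0,0,0,1],[0.005,0,0,0,0,0,0],[0.005,0,0,0,0,0,0],[0.005,0,0,0,0,0,0],[0.005,0,0,0,0,0,0],[0.005,0,0,0,0,0,0]]' 12 && python3 hz.py
python3 - <<'E'
from h import *
c=cam("scene");im,D=ctrl.get_image("scene");cv2.imwrite("pics/s2.png",cv2.resize(im[120:260,180:350],None,fx=4,fy=4,interpolation=cv2.INTER_CUBIC));P=cloud(c,D)
r=np.hypot(P[...,0]-.469,P[...,1]+.2578);m=(r<.009)&(P[...,2]>.05)&(P[...,2]<.08);print(m.sum(),np.percentile(P[m][:,2],[25,50,75]))
E
```

```text
time: 21.52
position: [0.4792, -0.2863, 0.0745]
tool_rot: [-2.575, 1.799, 0.0]
ft_force: [0.3, 1.5, -0.4]
grip_width: 0.16
grip_force: 12.0
  HUB z nan n0 toolx -69.9 tcp-ang -70.3 r 0.0302 f [ 0.3  1.5 -0.4] w 0.0140 j7 -2.33
33 [0.07020271 0.07111553 0.07183868]
```

View pics/s2.png

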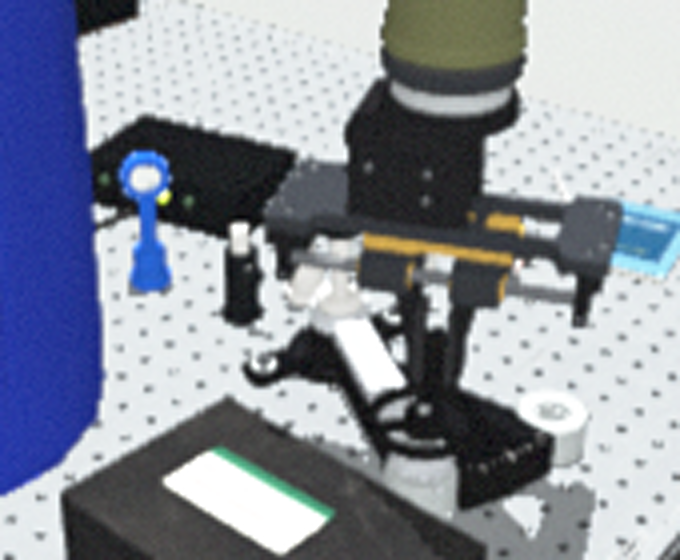

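The scene view shows the fingers clamped on the grip at (435,340) in the crop, the screw down in the left boss, and the head clear of the gripper. I'll check the depth bias of this camera against the start image.

Run:
```python
from h import *
w=np.load("scene0.npz");P=cloud(cam("scene"),w["D"])
r=np.hypot(P[...,0]-.4385,P[...,1]+.318);m=(r<.009)&(P[...,2]>.07)&(P[...,2]<.1);print(m.sum(),np.percentile(P[m][:,2],[25,50,75]))
s=ctrl.get_state();print(s["ft_force"],s["grip_force"],s["time"])
```

```text
26 [0.09192104 0.09319275 0.09412717]
[ 0.77216562  0.6405491  -0.10149197] 11.999779629986733 21.625
```

```bash
python3 -c "
from bench import ctrl
print(ctrl.close_job())"
```

```text
the job is handed in; nothing more can be done
None
```

The job is handed in, with no verdict returned: the meter looks at the small black-ringed lens, and the screw sits in the left boss, turned back about 90° to its drop and then forward one turn (within about 10°; about 22 mm deep), with the grip still held at 12 N.

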